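Jack up the robot chassis and hold it

TASK

The two wheels on the near side of the four-wheeled robot chassis need to come off. Pick up the little ratchet jack, stand it on the worktop with its saddle squarely under the lift pad below the arrow on the near sill, and pump the handle with full strokes until both near wheels hang at least 15 mm clear of the worktop. Finish on a down-stroke: keep holding the handle pressed right down against its stop, so the load does not sit on the ratchet alone while a colleague works, and leave the tools lying around where they are.

Things in the scene. Friction and masses are not known exactly. Their poses are not given: they have to be found in the camera images.
- jack_grip (a point): Loose ratchet jack, 0.83 kg. This point: centre of the grip zone of its upright housing (grey plates, 35 mm wide over all along the jack's y, 48 mm long along x), 82 mm above the jack's underside; housing top at 105 mm. Grasp across y from above. Axes: x along the jack to the saddle, z up. Saddle centre 82 mm ahead (+x); centre of mass 10 mm behind.
- jack: The jack; origin on its underside, 12 mm ahead (+x) of jack_grip, 70 mm behind the saddle. Axes as jack_grip. Flat steel base 5 mm thick, from 116 mm behind this origin to 91 mm ahead, 46 mm wide, 64 mm wide over the rear 60 mm. It stays standing while the handle is pressed.
- saddle (a point): Centre of the flat top of the jack's saddle, a steel disc 34 mm across at the front end of the jack's arm; 34 mm above the worktop when the jack is low; rises with joint ram. Axes as the jack's.
- jack_pivot (a point): Centre of the handle's pivot in the jack's housing: 31 mm behind jack_grip, 55 mm above the jack's underside. Axes as the jack's; the handle swings about y here.
- handle_grip (a point): Centre of the rubber T grip on the end of the jack's handle: round bar 18 mm thick, 76 mm long, lying across the jack (along its y), 90 mm from jack_pivot. Handle up: 98 mm above the worktop; right down: 35 mm. Push it down from above or grasp it.
- handle (a joint): Handle angle, rad: 0 = up (its spring brings it back there when let go), grows as the grip is pushed down, 0.72 = right down on its stop. Grip height = pivot height + 90 mm x sin(0.50 - angle); distance behind the pivot = 90 mm x cos(0.50 - angle). Needs 2 to 4 N empty, 5 to 12 N under load.
- ram (a joint): Height in m of the jack's ram and saddle above their lowest place. Ratchet with 8 mm teeth: the first full down-stroke lifts about 11 mm, and with the handle fully up again the ram stays latched at 8 mm; each further full stroke (down to the stop, fully up) adds 8 mm. A half stroke catches no new tooth. Most 39 mm (a fifth stroke is cut short). It cannot be let down.
- lift_pad (a point): Underside centre of the lift pad, a rubber puck 24 mm across, 12 mm high, under the near sill of the robot chassis, midway between its near wheels; 42 mm above the worktop at first, so the low saddle passes 8 mm beneath it. The sill's outer face, with a raised arrow pointing down at the pad, is 10 mm outside it (-x). Axes: x from the pad across the chassis to its far side, y along the sill, z up.
- rover: Four-wheeled robot chassis, 320 x 206 mm, 126 mm high, 1.5 to 2.9 kg, loose on its wheels (which do not turn). Origin midway between the wheels at worktop height, 90 mm beyond the lift pad (+x). Axes as lift_pad. Tyres 84 mm across leave 116 mm free width between them and stand 2 mm out of the sill.
- wheel_left (a point): Lowest point of the near wheel on the +y side: 100 mm along y from lift_pad; at worktop height (z = 0) while it stands.
- wheel_right (a point): Lowest point of the near wheel on the -y side: 100 mm from lift_pad the other way; at worktop height (z = 0) while it stands.
- screwdriver: Bystander: screwdriver with orange handle, 181 mm long, at the right front.
- tin: Bystander: round white tin 63 mm across, 24 mm high, beyond the jack, left of the chassis.
- pliers: Bystander: red-handled pliers, 141 mm long, lying flat at the left front.

How it is judged (in metres and radians):
On the way, in this order (a step that is already met when the one before it is completed fails the run):
1. the jack stands on the worktop, let go, with its saddle under the lift pad (horizontal distance between saddle and lift_pad below 0.01 m and height (world z) of each of jack, wheel_left, wheel_right below 0.003 m and angle between jack's own z axis and vertical below 0.05 rad and contact force between the fingers and jack below 0.3 N), for 0.2 s.
2. a full stroke has latched: the ram stays up a tooth or more with the handle back up (value of joint ram above 0.006 m and value of joint handle below 0.15 rad and horizontal distance between saddle and lift_pad below 0.012 m), for 0.1 s.
At the end, for the whole second after the job is handed in: Near wheels 14 mm or more up; chassis resting on the saddle, centred on the pad within 12 mm, untouched by the robot; jack flat on the worktop; robot pressing the handle (1.5 N or more) down to 0.65 rad or more; chassis still; screwdriver, tin, pliers within 20 mm of their places (height (world z) of each of wheel_left, wheel_right above 0.014 m and value of joint handle above 0.65 rad and contact force between any of the fingers, the arm and handle above 1.5 N and contact force between ram and rover above 3 N and contact force between each of the fingers, the arm and rover below 0.3 N and horizontal distance between saddle and lift_pad below 0.012 m and height (world z) of jack below 0.003 m and angle between jack's own z axis and vertical below 0.05 rad and angle between rover's own z axis and vertical below 0.22 rad and linear speed of rover below 0.02 m/s and angular speed of rover below 0.1 rad/s and distance of each of screwdriver, tin, pliers from where it was at the start of the episode below 0.02 m); the arm keeps its last pose, push and grip.
It fails at once if the chassis is shoved about (its middle moved more than 30 mm) (distance of rover from where it was at the start of the episode above 0.03 m).
It fails at once if the jack tips over (angle between jack's own z axis and vertical above 0.6 rad).
It fails at once if a bystander tool is knocked (distance of any of screwdriver, tin, pliers from where it was at the start of the episode above 0.03 m).
It also fails if it takes over 72 s, if anything falls off the work surface, if the arm or the gripper's body presses on something with over 40 N, if the wrist force passes 120 N, or if a joint passes its speed limit or range.

ROBOT

A 6-joint arm with a two-finger parallel gripper is mounted at the origin on a cart in front of the work surface, level with it; the furniture and walls round the work are solid. World frame = base frame: x ahead of the robot, y to its left, z up, the work surface at z = 0. Lengths are in mm, angles in degrees, forces in N, time in s.
With the tool pointing down it reaches from about 225 to 875 mm from the base axis. Payload 3.4 kg.
Tool frame: the origin (TCP) lies midway between the tips of the shut fingers; the grasp point (between the pads) lies 19 mm behind it (grip_point_offset is the distance from the TCP to the grasp point, in mm); z points along the fingers, y is the line along which they close (so a half turn about z gives the same grasp; the last joint's range is limited). The gripper opens to 85 mm and grips with 20 to 120 N. Pads are 22 mm wide; open, the fingers measure 114 mm over their backs; the gripper's body (76 mm by 85 mm) begins 54 mm behind the grasp point. The pads swing forward as they close: fully open they stand 13 mm farther back than shut.
Start: joints at [-82.334, 15.808, 86.224, -0, 77.962, -6.933], TCP at [144.927, -556.47, 231.328] pointing down, gripper open.
Joint ranges: [-165.64, 165.64], [-43.16, 119.46], [12.63, 154.43], [-67.54, 247.53], [6.08, 155.33], [-154.97, 154.97]. Speed limits (degrees/s): [147.25, 147.25, 180, 180, 180, 180].

INTERFACE

Orientations are given as [roll, pitch, yaw] about the fixed x, y, z axes, in that order (R = Rz(yaw) Ry(pitch) Rx(roll)).
In Python, from cell import * gives the robot as it stands. The module is installed in compiled form; this text tells all that it offers.
- The arm moves only by the tool play_rows, never from a script. Its argument "targets" is one flat list of numbers, 7 for each row, row after row: the shift along the tool's x, y, z in cm, then the turn, a rotation vector about the tool's x, y, z in rad, then the opening, from 0 (shut) to 1 (fully open). In form: [dx, dy, dz, rx, ry, rz, fingers, dx, dy, dz, rx, ry, rz, fingers, ...]. A call has exactly 5 rows; each row shifts and turns the commanded pose from where the row before left it, along the tool's axes as they then stand; what a row does not reach is not made up. A row lasts 1/12 s, in which the tool goes at most 41.7 mm and 7.16 degrees, less where a joint would pass 70% of its speed; a pose out of reach is approached as far as the arm can. A call is refused whole if a number of a shift passes 4.17 or a number of a turn 0.125, either way. A call with a gripper value outside its range is refused whole. The fingers move at their own pace and stop on an object; "squeeze" is the grip in N (left out, the last holds). Time passes only in rows, so rows that do not move let the fingers close, or fill a call up. It gives the time, the measured TCP pose, the force, the opening and the grip force at its end, in the units of the state.
- observe(): the state, without advancing time (a new reading comes with each control period).
- read_camera(name): name is "side" or "top" or "wrist"; returns a dict with "img" (400x640x3 uint8, red, green, blue), "depth" (400x640 float32, mm along the optical axis (not along the pixel's ray), 0 where there is no reading), "intrinsics" (3x3 intrinsics, pixels), "k1" (the pictures are not rectified: a ray, as slopes to the right and down, at radius r is drawn at 1 + k1 r^2 times it, then the intrinsics apply), "R" (3x3) and "t" (3): a world point X has camera coordinates R X + t; the wrist camera has in their place "tool_from_camera" (4x4, takes a point from camera to tool coordinates, whose origin is the TCP and whose axes are the flange's). Camera axes: x right, y down, z forward; pixel columns grow to the right and rows downward; lengths in mm; the calibration is good to about 2 mm. A picture is of the moment at which its call begins: read the wrist's pose just before it.
- sign_off(): hands the job in; it is judged then, once.
The state is a dict: "time": time; "q": joint angles; "joint_vel": joint speeds; "joint_torque": joint torques, N m; "ee_pos": TCP position; "eef_rot": TCP orientation; "force": force on the tool from outside, world axes, zero at the start; "ft_torque": the same for the moment, N m; "grip_width": finger opening in mm; "grasp_force": force on a finger pad.
Only numpy, scipy, OpenCV 4.12 (cv2) and the standard library are available. Lean on these libraries where they do the work, as an engineer would, in place of code of your own. Each camera call takes 0.05 s, during which the arm holds its last target. There are 200 camera calls.

## Working session

There is one attempt and no reset: what is moved stays moved. The work goes in short steps, Python scripts to look and compute and a tool call to move; the robot and the scene stay as the last step left them, time stands still between calls to the robot, and variables do not carry over. Pictures are saved under pics/ and viewed, at most 10 in all, crops included, and the job is handed in when it is done.

Besides the shell and the picture viewer there is one more tool, called after "Request:" as name(argument=value, ...) on one line, values as JSON. play_rows: Moves the arm, as the interface text tells. Its arguments: {"type":"object","properties":{"targets":{"type":"array"},"squeeze":{"type":"number"}},"required":["targets"]}

```bash
mkdir -p pics
cat > h.py <<'E'
from cell import *
import numpy as np, cv2
def save(name,fn):
    c=read_camera(name); cv2.imwrite('pics/'+fn,c['img'][:,:,::-1]); np.save('pics/'+fn[:-4]+'.npy',c,allow_pickle=True); return c
def load(fn): return np.load('pics/'+fn+'.npy',allow_pickle=True).item()
def ray(c,u,v):
    K=c['intrinsics']; x=(u-K[0,2])/K[0,0]; y=(v-K[1,2])/K[1,1]; d=np.array([x,y])
    p=d.copy()
    for _ in range(20): p=d/(1+c['k1']*(p@p))
    return np.array([p[0],p[1],1])
def atz(c,u,v,z):
    r=c['R'].T@ray(c,u,v); o=-c['R'].T@c['t']; return o+r*(z-o[2])/r[2]
def atd(c,u,v,w=2):
    u,v=int(u),int(v); d=c['depth'][v-w:v+w+1,u-w:u+w+1]; d=np.median(d[d>0])
    return c['R'].T@(ray(c,u,v)*d-c['t'])
E
python3 - <<'E'
from h import *
np.set_printoptions(precision=2,suppress=True)
print(observe())
save('top','top.png')
c=save('side','side.png'); print(c['R'],c['t'],c['k1'])
E
```

```text
{'time': 0.0, 'q': array([-82.33,  15.85,  86.3 ,  -0.  ,  77.96,  -6.93]), 'joint_vel': array([-0.06, -0.05,  0.03,  0.04, -0.06, -0.  ]), 'joint_torque': array([ -0.  , -41.68, -24.58,  -0.  ,   0.01,   0.  ]), 'ee_pos': array([ 144.85, -555.9 ,  230.45]), 'eef_rot': array([-179.9 ,   -0.01,   14.6 ]), 'force': array([ 0.75, -0.56,  0.5 ]), 'ft_torque': array([-0.01,  0.  ,  0.04]), 'grasp_force': 0.0, 'grip_width': 85.58751449920602}
[[ 0.39 -0.92  0.01]
 [-0.77 -0.33 -0.55]
 [ 0.51  0.2  -0.84]] [-320.84  403.38 1355.72] -0.08673542620080495
```

View pics/top.png

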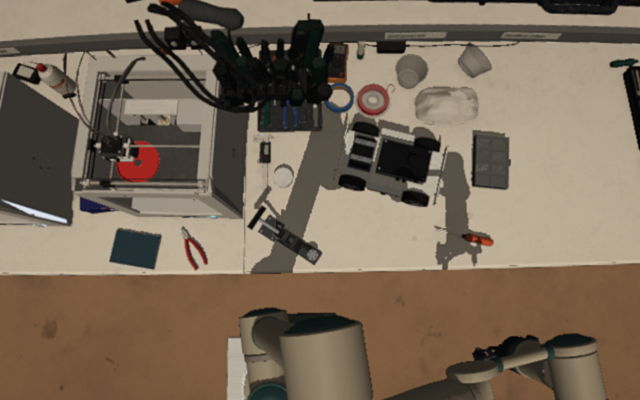

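View pics/side.png

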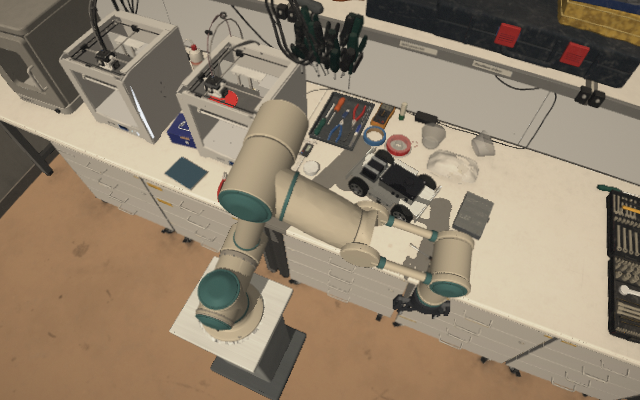

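The top view shows the jack from its handle at (258,217) to its saddle at (314,257). The chassis is at (392,163) with its near wheels at (352,184) and (416,198). The tin is at (283,175), the pliers at (194,247) and the screwdriver at (478,239).

Run:
```python
from h import *
i=cv2.imread('pics/top.png')[110:280,235:455]
cv2.imwrite('pics/crop.png',cv2.resize(i,None,fx=3.5,fy=3.5,interpolation=cv2.INTER_CUBIC))
```

```text
(no output)
```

View pics/crop.png

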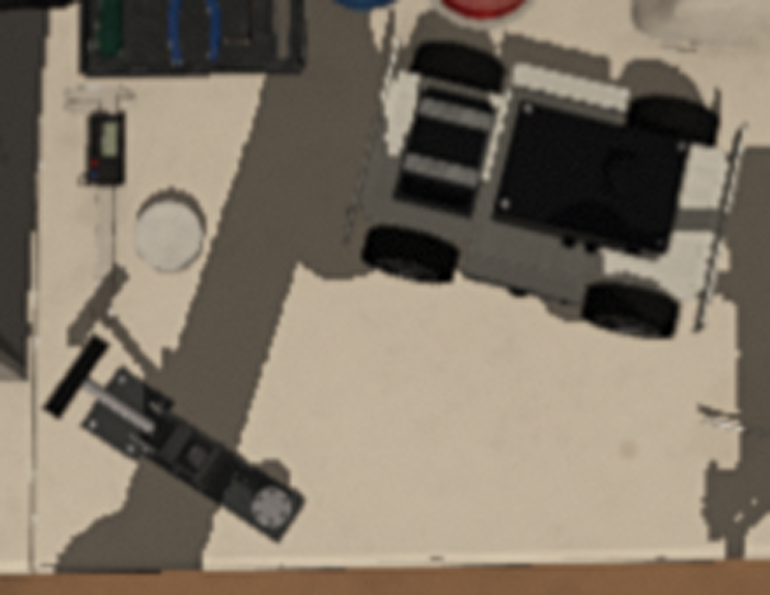

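The enlarged crop shows the saddle at (271,507), the T grip at (76,376) and the near tyres at about (410,253) and (631,307). The arrow is at about (518,291).

Run:
```python
from h import *
np.set_printoptions(precision=1,suppress=True)
c=load('top')
P=lambda u,v,z: atz(c,235+(u+.5)/3.5-.5,110+(v+.5)/3.5-.5,z)
D=lambda u,v: atd(c,235+u/3.5,110+v/3.5,1)
s=P(271,507,34);g=P(76,376,98)
print('saddle',s,D(271,507),'grip',g,D(76,376))
d=s-g;print('yaw',np.degrees(np.arctan2(d[1],d[0])),np.hypot(d[0],d[1]),'exp',82+31+90*np.cos(.5))
fm=(P(303,500,5)+P(280,542,5))/2; rm=(P(123,368,5)+P(82,425,5))/2
print('front',fm,'rear',rm,np.linalg.norm(fm-rm),'yaw',np.degrees(np.arctan2(*(fm-rm)[1::-1])))
# near tyres: top/outer corners
for n,p in dict(wl=(410,235),wr=(631,288),wlf=(458,62),wrf=(673,115),arrow=(518,291)).items(): print(n,P(*p,84),D(*p))
for n,p in dict(tin=(168,235)).items(): print(n,P(*p,24))
# rover tyres by depth: points with height 78..86 
H=np.array([[ (235+u,110+v) for u in range(90,215)] for v in range(0,100)]).reshape(-1,2)
pts=np.array([atd(c,u,v,0) if c['depth'][v,u]>0 else [0,0,-1] for u,v in H])
np.save('pts.npy',np.c_[H,pts])
print(-c['R'].T@c['t'])
```

```text
saddle [ 392.  -101.3   34. ] [ 393.6 -101.    33.4] grip [499.5  57.7  98. ] [498.6  57.5 105.1]
yaw -124.06833767025842 191.86301292540662 exp 191.98243057013354
front [ 381.4 -118.     5. ] rear [495.4  49.7   5. ] 202.83516320217706 yaw -124.20789937150275
wl [ 618.4 -225.5   84. ] [ 618.  -226.2   82.8]
wr [ 568.  -412.8   84. ] [ 568.  -413.2   82.9]
wlf [ 774.7 -272.8   84. ] [ 776.8 -271.5   81.7]
wrf [ 722.2 -459.5   84. ] [ 724.4 -460.2   82.4]
arrow [ 567.4 -316.    84. ] [ 571.6 -320.1   61. ]
tin [638.4 -11.   24. ]
[ 306.9 -151.8 1300.4]
```

```bash
cat >> h.py <<'E'
from scipy.spatial.transform import Rotation as Ro
def rel(x,y,z,yaw):
    "shift (cm, current tool axes) and turn (rad) to a tool-down target"
    s=observe(); R=Ro.from_euler('xyz',s['eef_rot'],degrees=True)
    p=R.inv().apply(np.array([x,y,z])-s['ee_pos'])/10
    r=(R.inv()*Ro.from_euler('xyz',[180,0,yaw],degrees=True)).as_rotvec()
    print('t',round(s['time'],2),'pos',s['ee_pos'].round(1),'rot',s['eef_rot'].round(1),'F',s['force'].round(1),'grip',round(s['grip_width'],1),round(float(s['grasp_force']),1),'q6',s['q'][5].round(0))
    print('shift cm',p.round(2),'turn rad',r.round(3))
E
python3 - <<'E'
from h import *
np.set_printoptions(precision=2,suppress=True)
rel(438,-33,230,56)
print(read_camera('wrist')['tool_from_camera'])
A=np.load('pts.npy'); m=A[:,4]>77; P=A[m][:,2:]; print(len(P), cv2.minAreaRect(P[(P[:,2]<130)][:,:2].astype(np.float32)))
m=(A[:,4]>25)&(A[:,4]<140);print(cv2.minAreaRect(A[m][:,2:4].astype(np.float32)))
E
```

```text
t 0.1 pos [ 144.9 -555.9  230.5] rot [-179.9   -0.    14.6] F [1.5 0.3 0.1] grip 85.3 0.0 q6 -7.0
shift cm [ 41.55 -43.22   0.13] turn rad [-0.   -0.   -0.72]
[[   0.     -0.97   -0.26   65.07]
 [   1.      0.     -0.     -0.11]
 [   0.     -0.26    0.97 -143.89]
 [   0.      0.      0.      1.  ]]
2963 ((668.4971923828125, -346.6094665527344), (318.8492126464844, 203.6892547607422), 73.89644622802734)
((716.546630859375, -341.47393798828125), (369.08380126953125, 317.67852783203125), 78.72954559326172)
```

Request:
play_rows(targets=[2.77,-2.88,0,0,0,0,1,2.77,-2.88,0,0,0,0,1,2.77,-2.88,0,0,0,0,1,2.77,-2.88,0,0,0,0,1,2.77,-2.88,0,0,0,0,1])

```text
time: 0.57
ee_pos: [243.0, -380.4, 231.0]
eef_rot: [-180.0, -0.0, 14.5]
force: [1.2, 0.1, -0.6]
grip_width: 85.2
grasp_force: 0.0
```

Request:
play_rows(targets=[2.77,-2.88,0,0,0,0,1,2.77,-2.88,0,0,0,0,1,2.77,-2.88,0,0,0,0,1,2.77,-2.88,0,0,0,0,1,2.77,-2.88,0,0,0,0,1])

```text
time: 0.98
ee_pos: [340.7, -206.0, 231.3]
eef_rot: [180.0, -0.0, 14.6]
force: [0.4, -0.6, 0.0]
grip_width: 85.5
grasp_force: 0.0
```

Request:
play_rows(targets=[2.77,-2.88,0,0,0,0,1,2.77,-2.88,0,0,0,0,1,2.77,-2.88,0,0,0,0,1,2.77,-2.88,0,0,0,0,1,2.77,-2.88,0,0,0,0,1])

```text
time: 1.4
ee_pos: [438.5, -31.7, 231.3]
eef_rot: [180.0, -0.0, 14.6]
force: [0.9, -0.9, 0.4]
grip_width: 85.2
grasp_force: 0.0
```

Request:
play_rows(targets=[0,0,0,0,0,-0.12,1,0,0,0,0,0,-0.12,1,0,0,0,0,0,-0.12,1,0,0,0,0,0,-0.12,1,0,0,0,0,0,-0.12,1])

```text
time: 1.82
ee_pos: [437.9, -33.3, 231.0]
eef_rot: [-180.0, 0.0, 49.4]
force: [-0.3, 0.3, -0.6]
grip_width: 85.3
grasp_force: 0.0
```

Request:
play_rows(targets=[0,0,0,0,0,-0.12,1,0,0,0,0,0,0,1,0,0,0,0,0,0,1,0,0,0,0,0,0,1,0,0,0,0,0,0,1])

```text
time: 2.23
ee_pos: [438.0, -33.7, 231.2]
eef_rot: [-180.0, 0.0, 55.8]
force: [0.1, -0.6, 0.0]
grip_width: 85.5
grasp_force: 0.0
```

```bash
cat >> h.py <<'E'
def wsave(fn):
    s=observe(); c=read_camera('wrist')
    W=np.eye(4); W[:3,:3]=Ro.from_euler('xyz',s['eef_rot'],degrees=True).as_matrix(); W[:3,3]=s['ee_pos']
    T=np.linalg.inv(W@c['tool_from_camera']); c['R']=T[:3,:3]; c['t']=T[:3,3]
    cv2.imwrite('pics/'+fn,c['img'][:,:,::-1]); np.save('pics/'+fn[:-4]+'.npy',c,allow_pickle=True); return c
E
python3 - <<'E'
from h import *
rel(438,-33,120,56)
wsave('w1.png')
E
```

```text
t 2.23 pos [438.  -33.7 231.2] rot [-180.     0.    55.8] F [ 0.1 -0.6  0. ] grip 85.5 0.0 q6 21.0
shift cm [ 0.06 -0.04 11.12] turn rad [-0.     0.    -0.004]
```

View pics/w1.png

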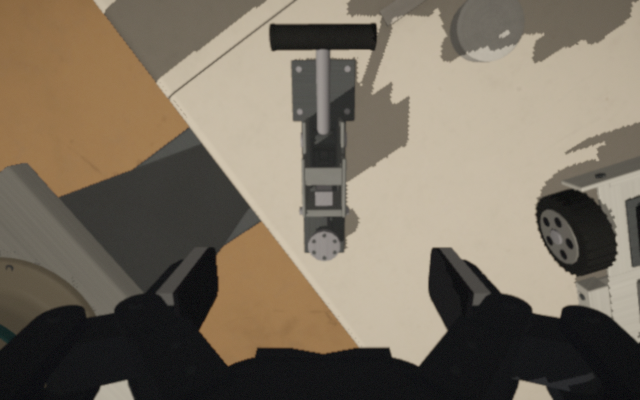

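The wrist view shows the jack upright in the frame: T grip at (323,37), housing at about (324,190) and saddle at (323,246).

Run:
```python
from h import *
c=load('w1')
s=atz(c,323,246,34);g=atz(c,323,37,98);d=s-g;a=np.arctan2(d[1],d[0])
print(s,g,np.degrees(a),np.hypot(*d[:2])); print('jg',s-82*np.array([np.cos(a),np.sin(a),0]), g+110*np.array([np.cos(a),np.sin(a),0]))
```

```text
[ 390.73511016 -101.99681144   34.        ] [498.71335734  56.64397864  98.        ] -124.2410112516489 191.90154283752017
jg [436.87448006 -34.20921269  34.        ] [436.81908065 -34.29060506  98.        ]
```

Request:
play_rows(targets=[-0.1,-0.06,3.5,0,0,0,1,0,0,3.5,0,0,0,1,0,0,3.5,0,0,0,1,0,0,3.5,0,0,0,1,0,0,3.1,0,0,0,1])

```text
time: 2.7
ee_pos: [436.6, -34.1, 58.7]
eef_rot: [180.0, 0.0, 55.8]
force: [0.4, 0.4, -0.4]
grip_width: 85.6
grasp_force: 0.0
```

Request:
play_rows(targets=[0,0,0,0,0,0,1,0,0,0,0,0,0,0,0,0,0,0,0,0,0,0,0,0,0,0,0,0,0,0,0,0,0,0,0], squeeze=70)

```text
time: 3.12
ee_pos: [438.8, -34.6, 62.2]
eef_rot: [179.8, -0.1, 55.8]
force: [0.3, -0.3, 0.3]
grip_width: 38.7
grasp_force: 0.0
```

Request:
play_rows(targets=[0,0,0,0,0,0,0,0,0,0,0,0,0,0,0,0,0,0,0,0,0,0,0,0,0,0,0,0,0,0,0,0,0,0,0])

```text
time: 3.53
ee_pos: [438.5, -34.4, 62.2]
eef_rot: [179.8, -0.1, 55.8]
force: [-0.0, 0.8, 6.5]
grip_width: 34.3
grasp_force: 71.4
```

Request:
play_rows(targets=[0,0,-1,0,0,0,0,0,0,-2,0,0,0,0,0,0,-2,0,0,0,0,0,0,-1,0,0,-0.06,0,0,0,0,0,0,-0.1,0])

```text
time: 3.95
ee_pos: [438.2, -34.5, 122.5]
eef_rot: [179.7, -0.0, 65.2]
force: [0.1, -0.3, -8.0]
grip_width: 34.0
grasp_force: 72.0
```

Request:
play_rows(targets=[0,0,0,0,0,-0.12,0,0,0,0,0,0,-0.12,0,0,0,0,0,0,-0.12,0,0,0,0,0,0,-0.12,0,0,0,0,0,0,-0.12,0])

```text
time: 4.37
ee_pos: [435.9, -33.9, 119.9]
eef_rot: [-179.9, -0.0, 99.7]
force: [0.5, -0.8, -8.7]
grip_width: 34.2
grasp_force: 71.8
```

Request:
play_rows(targets=[0,0,0,0,0,-0.12,0,0,0,0,0,0,-0.12,0,0,0,0,0,0,-0.12,0,0,0,0,0,0,-0.12,0,0,0,0,0,0,-0.12,0])

```text
time: 4.78
ee_pos: [435.9, -33.9, 119.9]
eef_rot: [-179.9, -0.1, 134.1]
force: [-0.5, -0.2, -8.1]
grip_width: 34.8
grasp_force: 71.8
```

Request:
play_rows(targets=[0,0,0,0,0,-0.12,0,0,0,0,0,0,-0.12,0,0,0,0,0,0,-0.12,0,0,0,0,0,0,-0.1,0,0,0,0,0,0,-0.06,0])

```text
time: 5.2
ee_pos: [435.9, -33.9, 119.9]
eef_rot: [-180.0, -0.1, 163.8]
force: [-0.5, 0.2, -7.8]
grip_width: 34.3
grasp_force: 71.8
```

Run:
```python
from h import *
rel(435.9,-279.5,115,163.9)
```

```text
t 5.2 pos [435.9 -33.9 119.9] rot [-1.800e+02 -1.000e-01  1.638e+02] F [-0.5  0.2 -7.8] grip 34.3 71.8 q6 -87.0
shift cm [ -6.84 -23.59   0.48] turn rad [-0.    -0.002 -0.001]
```

Request:
play_rows(targets=[-0.5,-1.5,0,0,0,0,0,-0.9,-3.2,0,0,0,0,0,-0.9,-3.2,0,0,0,0,0,-0.9,-3.2,0,0,0,0,0,-0.9,-3.2,0,0,0,0,0])

```text
time: 5.62
ee_pos: [434.8, -183.7, 120.0]
eef_rot: [180.0, -0.1, 163.6]
force: [0.7, 0.3, -8.2]
grip_width: 34.2
grasp_force: 72.6
```

Request:
play_rows(targets=[-0.9,-3.2,0,0,0,0,0,-0.9,-3.2,0,0,0,0,0,-0.9,-2.1,1,0,0,0,0,0,-0.8,1,0,0,0,0,0,0,0,0,0,0,0])

```text
time: 6.03
ee_pos: [433.7, -280.9, 98.1]
eef_rot: [180.0, -0.2, 163.4]
force: [-0.6, 0.8, -7.5]
grip_width: 34.1
grasp_force: 73.0
```

Request:
play_rows(targets=[0,0,1,0,0,0,0,0,0,1,0,0,0,0,0,0,0,0,0,0,0,0,0,0,0,0,0,0,0,0,0,0,0,0,0])

```text
time: 6.45
ee_pos: [435.7, -279.0, 80.4]
eef_rot: [180.0, 0.0, 163.6]
force: [0.2, -0.3, -8.1]
grip_width: 34.0
grasp_force: 72.9
```

Run:
```python
from h import *
rel(435.9,-279.5,65,163.9)
wsave('w2.png'); save('top','top2.png')
i=cv2.imread('pics/top2.png')[110:280,290:480]
cv2.imwrite('pics/crop2.png',cv2.resize(i,None,fx=3.5,fy=3.5,interpolation=cv2.INTER_CUBIC))
```

```text
t 6.45 pos [ 435.7 -279.    80.4] rot [180.    0.  163.6] F [ 0.2 -0.3 -8.1] grip 34.0 72.9 q6 -114.0
shift cm [-0.03 -0.04  1.54] turn rad [ 0.     0.    -0.005]
```

View pics/crop2.png

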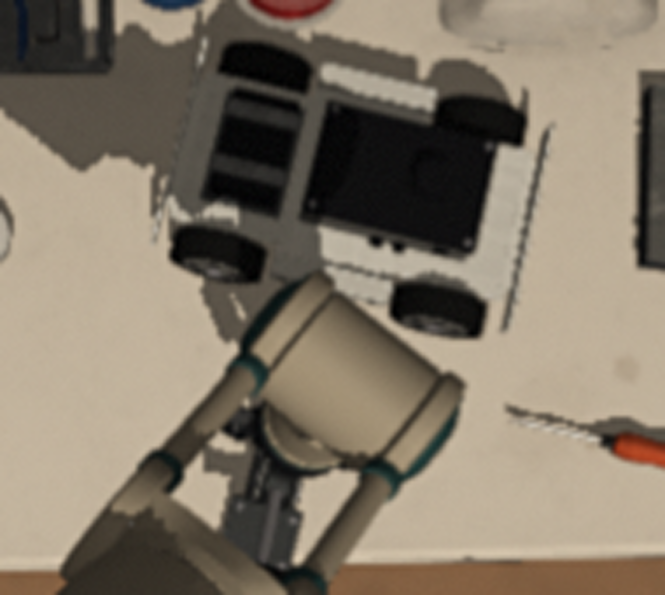

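The top crop shows the arm over the jack, which sits at about (265,510), aligned with the chassis and behind its near sill; the saddle is hidden. I'll lower to a small hover, slide it in and then set it down.

Request:
play_rows(targets=[0,0,0.8,0,0,0,0,0,0,0.7,0,0,0,0,0,0,0,0,0,0,0,0,0,0,0,0,0,0,0,0,0,0,0,0,0])

```text
time: 6.97
ee_pos: [435.5, -279.8, 65.1]
eef_rot: [180.0, -0.0, 163.6]
force: [-0.7, -0.1, -7.9]
grip_width: 34.4
grasp_force: 72.8
```

Run:
```python
from h import *
rel(504.2,-299.2,65,163.9)
```

```text
t 6.97 pos [ 435.5 -279.8   65.1] rot [180.   -0.  163.6] F [-0.7 -0.1 -7.9] grip 34.4 72.8 q6 -114.0
shift cm [-7.14  0.08  0.01] turn rad [ 0.    -0.    -0.006]
```

Request:
play_rows(targets=[-1,0,0,0,0,0,0,-1.5,0,0,0,0,0,0,-1.5,0.1,0,0,0,0,0,-1.5,0,0,0,0,0,0,-1,0,0,0,0,-0.006,0])

```text
time: 7.38
ee_pos: [501.1, -298.5, 65.7]
eef_rot: [-179.9, 0.2, 163.9]
force: [1.2, -0.3, -8.2]
grip_width: 34.3
grasp_force: 73.1
```

Request:
play_rows(targets=[-0.64,0,0,0,0,0,0,0,0,0,0,0,0,0,0,0,0.1,0,0,0,0,0,0,0.1,0,0,0,0,0,0,0,0,0,0,0])

```text
time: 7.8
ee_pos: [503.0, -298.3, 62.8]
eef_rot: [180.0, -0.1, 163.9]
force: [-0.8, 0.4, -8.3]
grip_width: 34.2
grasp_force: 73.1
```

Run:
```python
from h import *
rel(504.2,-299.2,62,163.9)
```

```text
t 7.8 pos [ 503.  -298.3   62.8] rot [ 1.800e+02 -1.000e-01  1.639e+02] F [-0.8  0.4 -8.3] grip 34.2 73.1 q6 -111.0
shift cm [-0.14 -0.05  0.08] turn rad [ 0.001 -0.002  0.   ]
```

Request:
play_rows(targets=[-0.1,0,0.1,0,0,0,0,0,0,0.1,0,0,0,0,0,0,0,0,0,0,0,0,0,0,0,0,0,0,0,0,0,0,0,0,0])

```text
time: 8.22
ee_pos: [504.1, -298.8, 62.3]
eef_rot: [180.0, -0.1, 163.9]
force: [-4.8, 2.4, 2.6]
grip_width: 34.2
grasp_force: 74.0
```

Request:
play_rows(targets=[0,0,0,0,0,0,0.5,0,0,0,0,0,0,1,0,0,0,0,0,0,1,0,0,0,0,0,0,1,0,0,0,0,0,0,1])

```text
time: 8.63
ee_pos: [505.9, -299.6, 61.7]
eef_rot: [-180.0, 0.1, 163.9]
force: [-0.5, -0.5, 0.1]
grip_width: 85.1
grasp_force: 0.0
```

Request:
play_rows(targets=[0,0,-1.5,0,0,0,1,0,0,-3,0,0,0,1,0,0,-4,0,0,0,1,0,0,-4,0,0,0,1,2,0,-2,0,0,0,1])

```text
time: 9.05
ee_pos: [490.8, -296.5, 211.3]
eef_rot: [-179.8, 0.7, 164.0]
force: [1.3, -1.5, 0.4]
grip_width: 85.7
grasp_force: 0.0
```

Request:
play_rows(targets=[4,0,0,0,0,0,1,4,0,0,0,0,0,1,4,0,0,0,0,0,1,3,0,0,0,0,0,1,0,0,0,0,0,0,1])

```text
time: 9.47
ee_pos: [336.4, -248.9, 206.1]
eef_rot: [179.9, -0.3, 163.8]
force: [-0.3, 0.3, -0.6]
grip_width: 85.7
grasp_force: 0.0
```

Run:
```python
from h import *
rel(400,-265,150,74)
save('top','top3.png'); 
i=cv2.imread('pics/top3.png')[110:280,290:480]
cv2.imwrite('pics/crop3.png',cv2.resize(i,None,fx=3.5,fy=3.5,interpolation=cv2.INTER_CUBIC))
```

```text
t 9.47 pos [ 336.4 -248.9  206.1] rot [179.9  -0.3 163.8] F [-0.3  0.3 -0.6] grip 85.7 0.0 q6 -120.0
shift cm [-6.58  0.22  5.58] turn rad [-0.003 -0.005  1.568]
```

View pics/crop3.png

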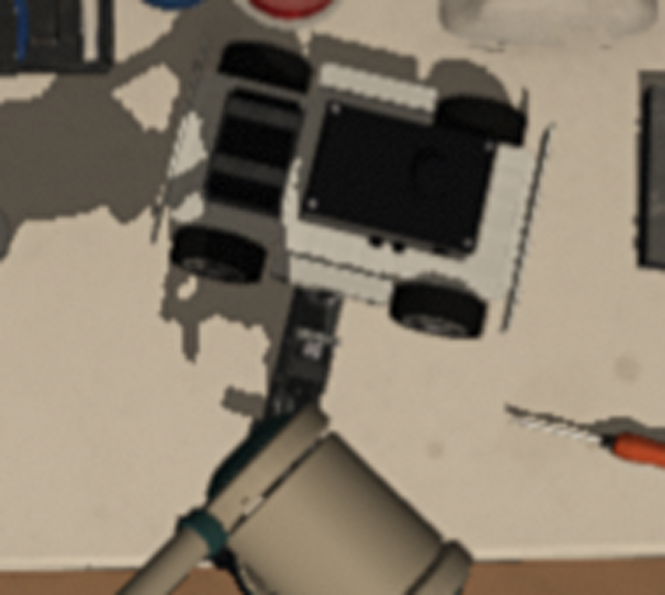

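The view shows the jack standing in front of the sill, its housing at about (311,343), between the near wheels at (218,253) and (437,307). I'll check lateral and longitudinal positions numerically.

Run:
```python
from h import *
np.set_printoptions(precision=1,suppress=True)
c=load('top3')
U,V=np.meshgrid(range(290,445),range(100,245))
def fit():
    P=np.array([[u,v,*atd(c,u,v,0)] for u,v in zip(U.ravel(),V.ravel()) if c['depth'][v,u]>0])
    return P
P=fit(); R=P[(P[:,4]>77)&(P[:,4]<135)&(P[:,1]<212)&(P[:,0]>330)]
# split rover / housing by position along rover x
a=np.radians(-16.1); ex=np.array([np.cos(a),np.sin(a)]); ey=np.array([-ex[1],ex[0]])
o=np.array([582,-321.6])
s=(P[:,2:4]-o)@ex; t=(P[:,2:4]-o)@ey; z=P[:,4]
rv=(s>-25)&(s<210)&(abs(t)<180)&(z>77)&(z<135); print('rover',cv2.minAreaRect(P[rv][:,2:4].astype(np.float32)))
hs=(s<-35)&(s>-125)&(abs(t)<40)&(z>97)&(z<112); print('housing top s',s[hs].min(),s[hs].max(),'t',t[hs].min(),t[hs].max(),'z',np.median(z[hs]),hs.sum())
ho=(s<-30)&(s>-125)&(abs(t)<40)&(z>70)&(z<115); print(s[ho].min(),s[ho].max(),t[ho].min(),t[ho].max())
for lo in range(-130,-5,10):
    q=(s>lo)&(s<=lo+10)&(abs(t)<50)&(z>2.5)
    if q.any(): print(lo,t[q].min().round(1),t[q].max().round(1),np.median(z[q]).round(1),z[q].max().round(1))
```

```text
rover ((668.2968139648438, -346.4485168457031), (317.52862548828125, 205.5568389892578), 73.80940246582031)
housing top s -102.67226724789307 -55.25203836868604 t -17.87398772169098 19.686417989778384 z 103.18918390236077 124
-124.80590111015198 -55.25203836868604 -17.87398772169098 20.853320377082724
-130 -33.2 30.2 7.1 77.0
-120 -36.8 37.8 58.8 76.2
-110 -36.8 49.3 60.9 106.7
-100 -25.8 44.0 53.9 108.3
-90 -46.9 35.0 101.6 110.5
-80 -41.8 25.1 87.0 111.2
-70 -48.4 37.3 87.1 109.7
-60 -32.1 32.0 97.7 107.5
-50 -49.7 24.3 3.4 5.8
-40 -45.2 48.1 5.2 30.7
-30 -46.0 46.6 7.5 26.8
-20 -46.2 46.8 16.1 74.3
-10 -49.9 49.4 69.9 79.8
```

Request:
play_rows(targets=[0,0,0,0,0,0.12,0,0,0,0,0,0,0.12,0,0,0,0,0,0,0.12,0,0,0,0,0,0,0.12,0,0,0,0,0,0,0.12,0])

```text
time: 9.93
ee_pos: [343.6, -253.1, 206.5]
eef_rot: [180.0, 0.1, 129.2]
force: [0.3, 0.4, 0.5]
grip_width: 25.6
grasp_force: 0.0
```

Request:
play_rows(targets=[0,0,0,0,0,0.12,0,0,0,0,0,0,0.12,0,0,0,0,0,0,0.12,0,0,0,0,0,0,0.12,0,0,0,0,0,0,0.12,0])

```text
time: 10.35
ee_pos: [343.6, -253.1, 206.5]
eef_rot: [179.9, 0.1, 94.8]
force: [0.1, 0.2, 0.2]
grip_width: 0.4
grasp_force: 0.0
```

Request:
play_rows(targets=[0,0,0,0,0,0.12,0,0,0,0,0,0,0.12,0,0,0,0,0,0,0.12,0,0,0,0,0,0,0,0,0,0,0,0,0,0,0])

```text
time: 10.77
ee_pos: [343.1, -252.8, 206.4]
eef_rot: [179.9, 0.0, 74.7]
force: [-0.3, 0.3, 0.9]
grip_width: 0.0
grasp_force: 0.0
```

Run:
```python
from h import *
np.set_printoptions(precision=1,suppress=True)
rel(393.9,-266.4,125,74)
c=wsave('w3.png')
```

```text
t 10.77 pos [ 343.1 -252.8  206.4] rot [179.9   0.   74.7] F [-0.3  0.3  0.9] grip 0.0 0.0 q6 -30.0
shift cm [0.  5.2 8.1] turn rad [0. 0. 0.]
```

View pics/w3.png

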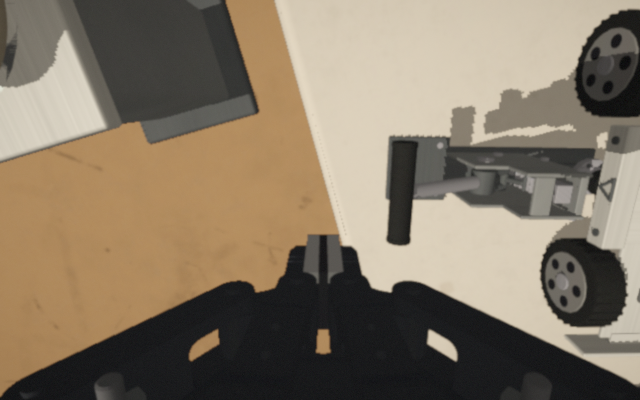

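The T grip spans from (404,142) to (399,242), centre (401,192). The sill arrow at (606,187) lines up with the jack axis.

Run:
```python
from h import *
np.set_printoptions(precision=1,suppress=True)
c=load('w3'); g=atz(c,401,192,98); print(g,atz(c,404,142,98),atz(c,399,242,98),'arrow',atd(c,606,187,1))
ex=np.array([np.cos(np.radians(-16.1)),np.sin(np.radians(-16.1))]); w=g[:2]-6*ex
rel(w[0],w[1],120,73.9)
```

```text
[ 397.7 -268.9   98. ] [ 407.5 -233.4   98. ] [ 388.  -307.5   98. ] arrow [ 572.2 -321.2   64.6]
t 10.82 pos [ 342.8 -252.7  206.3] rot [180.    0.   74.7] F [0.5 0.4 0.1] grip -0.2 0.0 q6 -30.0
shift cm [-0.1  5.1  8.6] turn rad [0. 0. 0.]
```

Request:
play_rows(targets=[-0.1,2.6,2,0,0,0.01,0,0,2.5,3,0,0,0,0,0,0,3,0,0,0,0,0,0,0.6,0,0,0,0,0,0,0,0,0,0,0])

```text
time: 11.23
ee_pos: [389.4, -265.5, 118.3]
eef_rot: [-179.7, -0.2, 74.1]
force: [-0.0, 0.4, -0.0]
grip_width: -0.0
grasp_force: 0.0
```

Request:
play_rows(targets=[0,0,1,0,0,0,0,0,0,1,0,0,0,0,0,0,1,0,0,0,0,0,0,0.5,0,0,0,0,0,0,0,0,0,0,0])

```text
time: 11.65
ee_pos: [390.0, -266.9, 86.0]
eef_rot: [-180.0, 0.0, 74.0]
force: [-1.6, 0.8, 2.7]
grip_width: 0.1
grasp_force: 1.4
```

Request:
play_rows(targets=[0,0,1.2,0,0,0,0,0,0,1.2,0,0,0,0,0,0,1.2,0,0,0,0,0,0,0.6,0,0,0,0,0,0,0.2,0,0,0,0])

```text
time: 12.07
ee_pos: [391.5, -267.9, 43.1]
eef_rot: [179.9, 0.1, 74.0]
force: [-4.8, 2.8, 23.2]
grip_width: 0.2
grasp_force: 11.4
```

Request:
play_rows(targets=[0,0,0.1,0,0,0,0,0,0,0,0,0,0,0,0,0,0,0,0,0,0,0,0,0,0,0,0,0,0,0,0,0,0,0,0])

```text
time: 12.48
ee_pos: [391.5, -267.9, 43.4]
eef_rot: [179.8, 0.1, 74.0]
force: [-6.1, 2.8, 17.0]
grip_width: 0.0
grasp_force: 8.5
```

Request:
play_rows(targets=[0,0,-1,0,0,0,0,0,0,-1.5,0,0,0,0,0,0,-1.5,0,0,0,0,0,0,-1.5,0,0,0,0,0,0,-1.5,0,0,0,0])

```text
time: 12.9
ee_pos: [391.9, -267.8, 112.5]
eef_rot: [179.8, 0.1, 74.0]
force: [1.4, 0.7, -0.1]
grip_width: -0.0
grasp_force: 0.0
```

Request:
play_rows(targets=[0,0,-0.6,0,0,0,0,0,0,0,0,0,0,0,0,0,0,0,0,0,0,0,0,0,0,0,0,0,0,0,0,0,0,0,0])

```text
time: 13.32
ee_pos: [390.3, -266.6, 115.5]
eef_rot: [-179.9, -0.0, 74.0]
force: [-0.0, 0.6, -0.1]
grip_width: 0.1
grasp_force: 0.0
```

```bash
cat > chk.py <<'E'
from h import *
import sys
np.set_printoptions(precision=1,suppress=True)
c=save('top',sys.argv[1]+'.png'); a=np.radians(-16.1); ex=np.array([np.cos(a),np.sin(a)]); ey=np.array([-ex[1],ex[0]]); o=np.array([582,-321.6])
P=np.array([atd(c,u,v,0) for u in range(300,445) for v in range(100,245) if c['depth'][v,u]>0])
s=(P[:,:2]-o)@ex; t=(P[:,:2]-o)@ey; z=P[:,2]
hs=(s<-35)&(s>-115)&(abs(t)<30)&(z>97)&(z<112); print('housing s',s[hs].min(),s[hs].max(),'t',t[hs].min(),t[hs].max(),hs.sum())
d=(s>-15)&(s<205)&(abs(t)<160)&(z>75)&(z<160)
print('rover',cv2.minAreaRect(P[d][:,:2].astype(np.float32)))
for n,m in dict(nearL=(s>-12)&(s<6)&(t>85)&(t<115),nearR=(s>-12)&(s<6)&(t<-85)&(t>-115),farL=(s>174)&(s<192)&(t>85)&(t<115)).items(): print(n,np.percentile(z[m],[80,97]))
rel(391,-267,115,73.9)
E
python3 chk.py c1
```

```text
housing s -93.22370480189811 -54.75521002933278 t -17.609443034646155 18.04544845592672 31
rover ((669.0969848632812, -347.20941162109375), (318.6144714355469, 206.32106018066406), 74.31768798828125)
nearL [84.3 86.7]
nearR [83.2 85.4]
farL [83.7 86.5]
t 13.37 pos [ 390.3 -266.6  115.5] rot [-179.9   -0.    74. ] F [-0.   0.5 -0.3] grip -0.2 0.0 q6 -27.0
shift cm [-0.   0.1  0.1] turn rad [-0. -0.  0.]
```

Request:
play_rows(targets=[0,0,1,0,0,0,0,0,0,1.3,0,0,0,0,0,0,1.2,0,0,0,0,0,0,1.2,0,0,0,0,0,0,1.2,0,0,0,0])

```text
time: 13.78
ee_pos: [387.4, -265.3, 56.4]
eef_rot: [-179.6, -0.1, 74.0]
force: [-5.4, 1.5, 7.8]
grip_width: -0.0
grasp_force: 4.0
```

Request:
play_rows(targets=[0,0,1,0,0,0,0,0,0,0.5,0,0,0,0,0,0,0.2,0,0,0,0,0,0,0,0,0,0,0,0,0,0,0,0,0,0])

```text
time: 14.2
ee_pos: [388.3, -265.6, 42.5]
eef_rot: [-179.7, -0.0, 74.0]
force: [-10.3, 4.3, 31.9]
grip_width: -0.4
grasp_force: 16.0
```

Request:
play_rows(targets=[0,0,-0.8,0,0,0,0,0,0,-1.5,0,0,0,0,0,0,-1.5,0,0,0,0,0,0,-1.5,0,0,0,0,0,0,-1.5,0,0,0,0])

```text
time: 14.62
ee_pos: [390.4, -266.7, 108.3]
eef_rot: [-179.9, -0.0, 74.0]
force: [0.7, -0.2, 0.3]
grip_width: -0.1
grasp_force: 0.0
```

Request:
play_rows(targets=[0,0,-0.6,0,0,0,0,0,0,0,0,0,0,0,0,0,0,0,0,0,0,0,0,0,0,0,0,0,0,0,0,0,0,0,0])

```text
time: 15.03
ee_pos: [390.2, -266.4, 113.2]
eef_rot: [-179.9, -0.1, 74.0]
force: [0.1, -0.1, -1.4]
grip_width: -0.2
grasp_force: 0.0
```

```bash
python3 chk.py c2
```

```text
housing s -90.66235364807451 -55.304334320982456 t -16.782961883500725 18.421668355203487 32
rover ((668.6513671875, -346.9050598144531), (318.73504638671875, 207.03929138183594), 74.13359832763672)
nearL [91.1 93.6]
nearR [90.9 93.9]
farL [84.5 87.2]
t 15.08 pos [ 390.2 -266.5  113.3] rot [-179.9   -0.1   74. ] F [-1.4  0.1  0.9] grip -0.1 0.0 q6 -27.0
shift cm [-0.   0.1 -0.2] turn rad [-0. -0.  0.]
```

Request:
play_rows(targets=[0,0,1,0,0,0,0,0,0,1.2,0,0,0,0,0,0,1.2,0,0,0,0,0,0,1.1,0,0,0,0,0,0,1,0,0,0,0])

```text
time: 15.5
ee_pos: [387.3, -265.3, 58.3]
eef_rot: [-179.6, -0.1, 74.0]
force: [-6.1, 1.4, 8.6]
grip_width: -0.0
grasp_force: 4.1
```

Request:
play_rows(targets=[0,0,0.9,0,0,0,0,0,0,0.5,0,0,0,0,0,0,0.25,0,0,0,0,0,0,0,0,0,0,0,0,0,0,0,0,0,0])

```text
time: 15.92
ee_pos: [388.2, -265.6, 43.4]
eef_rot: [-179.7, -0.1, 74.0]
force: [-7.9, 2.7, 16.9]
grip_width: -0.1
grasp_force: 8.4
```

Request:
play_rows(targets=[0,0,0,0,0,0,0,0,0,0,0,0,0,0,0,0,0,0,0,0,0,0,0,0,0,0,0,0,0,0,0,0,0,0,0])

```text
time: 16.33
ee_pos: [388.2, -265.5, 43.4]
eef_rot: [-179.7, -0.1, 74.0]
force: [-6.7, 2.9, 17.3]
grip_width: 0.0
grasp_force: 8.2
```

```bash
python3 chk.py c3
```

```text
housing s -95.98529248749551 -54.84412499402664 t -17.649450366602114 19.975224475771572 67
rover ((669.6710205078125, -347.08306884765625), (318.9573974609375, 207.56272888183594), 74.2039794921875)
nearL [102.6 105.9]
nearR [101.9 105.7]
farL [85.9 87.1]
t 16.38 pos [ 388.2 -265.5   43.4] rot [-179.7   -0.1   74. ] F [-6.3  3.1 17. ] grip -0.0 8.2 q6 -27.0
shift cm [-0.1  0.3 -7.2] turn rad [-0. -0.  0.]
```

Both near wheels are about 18–19 mm up, and the handle is held on its stop with about 17 N.

```bash
python3 -c "
from cell import *
print(sign_off())"
```

```text
the job is handed in; nothing more can be done
None
```

The job is handed in: after three strokes both near wheels hang about 18–19 mm clear by depth measurement, and the arm holds the handle on its stop with about 17 N; sign-off returned no verdict.

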